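Shut and bolt the gauge tray gate

ROBOT

A 7-joint arm with a two-finger parallel gripper is mounted at the origin on the work surface. World frame = base frame: x ahead of the robot, y to its left, z up, the work surface at z = 0. Lengths are in mm, angles in degrees, forces in N, time in s.
With the tool pointing down it reaches from about 425 to 1025 mm from the base axis. Payload 9.4 kg.
Tool frame: the origin (TCP) lies midway between the tips of the shut fingers; the grasp point (between the pads) lies 19 mm behind it (r.grasp_offset is the z of the grasp point in the tool frame, in mm); z points along the fingers, y is the line along which they close (so a half turn about z gives the same grasp; the last joint's range is limited). The gripper opens to 93 mm and grips with 3 to 60 N. Pads are 15 mm wide; open, the fingers measure 128 mm over their backs; the gripper's body (75 mm by 188 mm) begins 65 mm behind the grasp point.
Start: joints at [66.652, 34.337, -0.143, 91.639, 0.103, 54.024, -4.572], TCP at [235.47, -685.695, 218.618] pointing down, gripper open.
Joint ranges: [-147.43, 147.43], [-19.82, 112.94], [-74.19, 73.91], [6.32, 146.72], [-59.91, 239.91], [6.04, 106.73], [-150.56, 150.56]. Speed limits (degrees/s): [127.2, 127.2, 172.46, 172.46, 180, 180, 180].

INTERFACE

Orientations are given as a 3x3 rotation matrix whose columns are the frame's x, y, z axes.
In Python, from cell import r, jaws, ik, observe, imaging, workorder gives the robot as it stands. Calls block until the motion is done:
- r.move_pose(position, orientation): joint-space move of the TCP to a pose.
- r.move_straight(position, rot=None, feed=150): straight line of the TCP; rot=None keeps the orientation; feed is the mean speed in mm/s.
- r.set_joints(angles): joint-space move.
- jaws.gripper_open() and jaws.close(newtons=None): open the fingers fully, or close them until they stop; newtons is the grip in N (None keeps the last).
- r.dwell(seconds).
- ik(position, orientation): joint angles nearest the present ones, or None.
- observe(): the state.
- imaging.grab_frame(name): name is "side" or "top"; returns the picture (384x512x3 uint8, blue, green, red); there is no depth.
- imaging.calibration(name): a dict with "K" (3x3 intrinsics, pixels), "dist" ([k1, k2, p1, p2, k3] as OpenCV has them; the pictures are not rectified), "R" (3x3) and "t" (3): a world point X has camera coordinates R X + t. Camera axes: x right, y down, z forward; pixel columns grow to the right and rows downward; lengths in mm; the calibration is good to about 2 mm. A picture is of the moment at which its call begins. calibration takes no time and is no camera call.
A pose or a line that the arm cannot do raises r.IKError and nothing moves.
- workorder.finish_job(): hands the job in; it is judged then, once.
The state is a dict: "time_s": time; "q": joint angles; "joint_velocities": joint speeds; "tau": joint torques, N m; "position": TCP position; "orientation": TCP orientation; "contact_force": force on the tool from outside, world axes, zero at the start; "torque": the same for the moment, N m; "finger_gap": opening from 0.0 (shut) to 1.0 (fully open); "grip_force": force on a finger pad.
Only numpy, scipy, OpenCV 4.12 (cv2) and the standard library are available. Lean on these libraries where they do the work, as an engineer would, in place of code of your own. Each camera call takes 0.05 s, during which the arm holds its last target. There are 200 camera calls.

TASK

Push the hinged steel gate fully shut across the front of the green gauge tray, then push the red-capped bolt fully home so that it lies across the gate. Use only the fingertips, and do not shift or pick up any of the loose things in and around the tray.

Things in the scene. Friction and masses are not known exactly. Their poses are not given: they have to be found in the camera images.
- tray: green shallow tray fixed to the bench, 160 mm deep (own x) by 220 wide (own y), walls 30 high, floor 4, open at the front where the gate closes. Origin: middle of the open front edge at bench level; own +x into the tray, away from the robot, +y along the front towards the hinge, z up. A yellow stop post 66 high stands inside behind the gate's free end.
- bolt_guide (a point): top centre of the fixed grey housing in which the bolt slides, at tray own x -14, y -131, 58 mm above the bench; axes as the tray's. The housing is 22 (x) by 38 (y), on a foot plate 4 thick, 50 (x) by 46 (y). It stands just beyond the gate's free end.
- gate (a joint): gate angle, rad: 0 fully shut (end stop), growing to 1.6 as the free end swings out of the tray's front towards the robot. Shut, the gate lies along the tray's own y axis, from the hinge towards -y. Starts open by 0.5 to 1.0. It stays where it is left (hinge friction about 0.08 N m, light damping); no latch, no spring.
- gate_hinge (a point): point on the gate's vertical hinge axis, 45 mm above the bench, at tray own x -3, y +107. The hinge post is 14 thick and 80 high.
- gate_face (a point): point on the gate's outer face (to be pushed), 135 mm from the hinge axis, 45 above the bench; own -x is that face's outward normal, own +y points along the gate to the hinge. Steel plate 6 thick, reaching 2 to 198 from the hinge axis, 8 to 70 above the bench; outer face 3 in front of the axis. Two dark keeper lugs stick out 13 at 179 to 191 from the hinge.
- bolt (a joint): bolt travel, m: 0 drawn back, 0.040 fully home (end stop). Slides along the tray's own +y, towards the gate, with about 1.5 N friction, no spring, and stays where it is left. Starts at 0 to 0.006. Drawn back it is clear of the gate; home, its rod lies across the outside of the gate's free end.
- bolt_cap (a point): centre of the outer face (to be pushed) of the bolt's red round cap, 36 mm diameter, 8 thick, axis along the tray's own y, 45 above the bench (27 to 63 high); axes as the tray's, the face looks to own -y. Behind it a steel rod of 10 diameter, 90 long. At zero travel the point is at tray own x -14, y -203.
- gauge_a: loose steel plug gauge lying in the tray along the tray's x, about 97 long, knurled handle 24 thick, ends 20 and 19 thick. Origin: underside of the handle. Leave it alone.
- gauge_b: as gauge_a, ends 17 and 16 thick. Leave it alone.
- gauge_c: as gauge_a, ends 14 and 13 thick. Leave it alone.
- housing: loose round black bakelite gauge housing with white dial, 84 diameter, 43 high, a 20 long brass stub at its side, left of the tray. Origin: centre of the underside. Leave it alone.
- elbow: loose copper pipe elbow lying flat, about 61 by 61, 26 high, behind the bolt at the tray's right side. Origin: underside, near the middle. Leave it alone.
- deadweight: loose squat dark iron weight, 68 diameter, 56 high with its knob, standing in front of the bolt. Origin: centre of the underside. Leave it alone.
- setring: loose brass ring, 52 outside diameter, 18 high, lying in front of the hinge side. Origin: centre of the underside. Leave it alone.

How it is judged (in metres and radians):
On the way, in this order (a step that is already met when the one before it is completed fails the run):
1. the gate is pushed shut while the bolt is still drawn back (value of joint gate below 0.03 rad and value of joint bolt below 0.015 m), for 0.2 s.
2. the bolt is pushed home with the gate shut (value of joint gate below 0.03 rad and value of joint bolt above 0.036 m), for 0.2 s.
At the end, for the whole second after the job is handed in: the gate is within 0.03 rad of fully shut, the bolt within 4 mm of fully home, and every loose thing lies still within 20 mm of where it started (all of step 2 and distance of each of gauge_a, gauge_b, gauge_c, housing, elbow, deadweight, setring from where it was at the start of the episode below 0.02 m and linear speed of each of gauge_a, gauge_b, gauge_c, housing, elbow, deadweight, setring below 0.02 m/s); the robot touches nothing.
It fails at once if the tray, its gate or bolt is pushed with the arm or the body of the gripper instead of the fingers (contact force between the arm and tray above 3 N).
It fails at once if a loose thing is shifted by more than 20 mm (distance of any of gauge_a, gauge_b, gauge_c, housing, elbow, deadweight, setring from where it was at the start of the episode above 0.02 m).
It fails at once if a loose thing is picked up (10 mm off its support) (height (world z) of any of gauge_a, gauge_b, gauge_c above 0.014 m or height (world z) of any of housing, elbow, deadweight, setring above 0.01 m).
It also fails if it takes over 48 s, if anything falls off the work surface, if the arm or the gripper's body presses on something with over 40 N, if the wrist force passes 120 N, or if a joint passes its speed limit or range.

## Working session

There is one attempt and no reset: what is moved stays moved. The work goes in short steps, each a Python script; the robot and the scene stay as the last script left them, time stands still between calls to the robot, and variables do not carry over. Pictures are saved under pics/ and viewed, at most 10 in all, crops included, and the job is handed in when it is done.

```bash
ls; mkdir -p pics; python3 - <<'E'
from cell import r, jaws, ik, observe, imaging, workorder
import cv2, numpy as np
for n in("side","top"):
    cv2.imwrite(f"pics/{n}0.png",imaging.grab_frame(n)); c=imaging.calibration(n)
    print(n,np.round(-np.array(c["R"]).T@np.array(c["t"]),0),np.round(c["R"],2).tolist(),c["K"][0][0])
s=observe();print(s["time_s"],s["position"],s["orientation"],s["contact_force"])
E
```

```text
pics
side [ 542. -567.  743.] [[0.99, -0.11, 0.02], [-0.07, -0.73, -0.68], [0.09, 0.68, -0.73]] 379.5059419581282
top [ 498.   41. 1010.] [[-0.01, -1.0, 0.01], [-0.99, 0.01, -0.13], [0.13, -0.01, -0.99]] 499.144304135298
0.1 [ 235.28779247 -685.26466684  217.83021401] [[ 9.45776883e-01  3.24816411e-01 -6.21404142e-04]
 [ 3.24816967e-01 -9.45775970e-01  1.32346291e-03]
 [-1.57826632e-04 -1.45354324e-03 -9.99998931e-01]] [ 0.63958591 -0.43890309 -0.10236549]
```

View pics/side0.png

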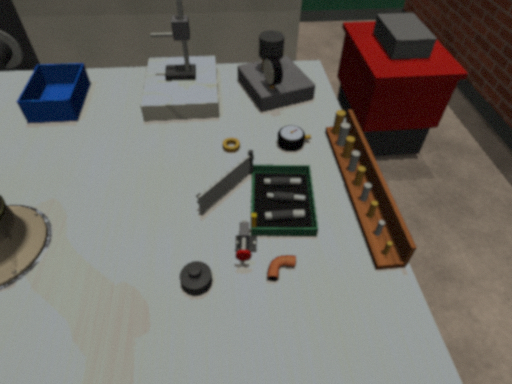

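View pics/top0.png

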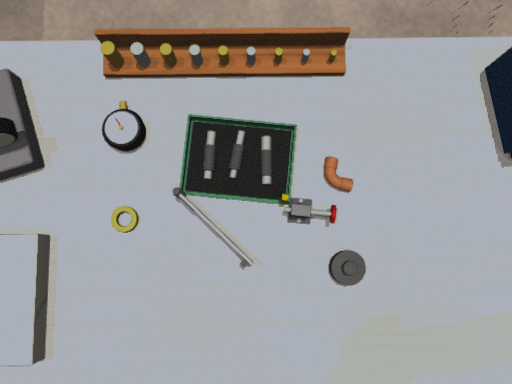

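The top view shows the tray rim with corners near (190,117), (297,125), (291,203) and (181,195). The hinge post is at (177,192), the gate's free end at (247,264), the red cap at (333,213) and the yellow post at (285,198). The weight is at (348,268), the elbow at (338,175) and the ring at (124,219).

```bash
cat > h.py <<'E'
from cell import r, jaws, ik, observe, imaging, workorder
import cv2, numpy as np
def ray(n,px,z):
    c=imaging.calibration(n);R=np.array(c["R"]);t=np.array(c["t"])
    p=cv2.undistortPoints(np.array(px,float).reshape(-1,1,2),np.array(c["K"]),np.array(c["dist"])).reshape(-1,2)
    d=np.c_[p,np.ones(len(p))]@R; o=-R.T@t
    return o+d*((z-o[2])/d[:,2])[:,None]
def mask(im,lo,hi,roi):
    m=cv2.inRange(cv2.cvtColor(im,cv2.COLOR_BGR2HSV),lo,hi);k=np.zeros_like(m);x0,y0,x1,y1=roi;k[y0:y1,x0:x1]=m[y0:y1,x0:x1];return k
def cent(m): 
    y,x=np.nonzero(m);return [x.mean(),y.mean()],len(x)
E
python3 - <<'E'
from h import *
np.set_printoptions(suppress=True,precision=1)
t=cv2.imread("pics/top0.png");s=cv2.imread("pics/side0.png")
g=mask(t,(40,80,30),(90,255,255),(165,100,310,215))
c,l,_=max([(x,cv2.contourArea(x),0) for x in cv2.findContours(g,0,2)[0]],key=lambda v:v[1])
w=ray("top",cv2.convexHull(c).reshape(-1,2),30)[:,:2].astype(np.float32)
rect=cv2.minAreaRect(w);print("rect",rect,cv2.boxPoints(rect))
for n,im,rr,ry in(("top",t,(320,195,345,230),(275,188,292,206)),("side",s,(230,240,256,265),(245,205,262,228))):
    a=cent(mask(im,(0,130,60),(8,255,255),rr));b=cent(mask(im,(22,130,80),(35,255,255),ry))
    print(n,"red",a,ray(n,[a[0]],45),"yel",b,ray(n,[b[0]],66))
print("hinge",ray("top",[(177,191)],80),"side",ray("side",[(251,154)],80))
print("gate end",ray("top",[(247,264)],70))
for n,p,z in(("weight",(348,268),45),("elbow",(338,175),13),("ring",(124,219),18)):print(n,ray("top",[p],z))
v=np.vstack([np.hstack([cv2.resize(t[100:300,160:380],None,fx=3.6,fy=3,interpolation=cv2.INTER_CUBIC)])]);cv2.imwrite("pics/c1.png",v)
E
```

```text
rect ((685.9446411132812, 72.41291809082031), (217.7758331298828, 161.46371459960938), 83.71063995361328) [[593.8 -27. ]
 [754.3 -44.7]
 [778.1 171.8]
 [617.6 189.5]]
top red ([np.float64(333.18461538461537), np.float64(213.35384615384615)], 65) [[ 573.1 -111.7   45. ]] yel ([np.float64(284.6), np.float64(196.85)], 40) [[604.1 -16.8  66. ]]
side red ([np.float64(243.3106796116505), np.float64(253.74757281553397)], 103) [[ 571.5 -108.    45. ]] yel ([np.float64(253.8846153846154), np.float64(214.69230769230768)], 26) [[603.5 -18.7  66. ]]
hinge [[615.9 185.6  80. ]] side [[615.6 173.9  80. ]]
gate end [[478.7  55.9  70. ]]
weight [[ 468.2 -136.6   45. ]]
elbow [[ 653.3 -129.    13. ]]
ring [[569.1 299.6  18. ]]
```

View pics/c1.png

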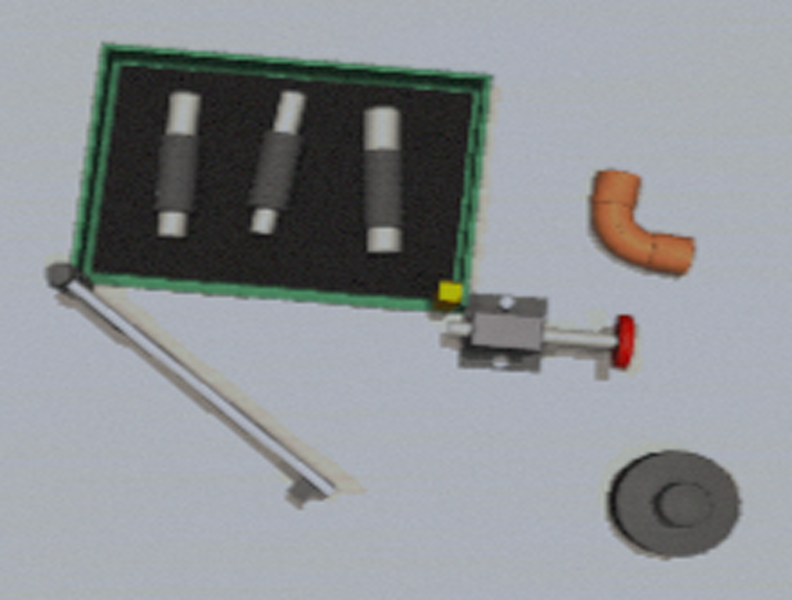

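Tray size (218 x 161), cap, post and hinge all agree with the sizes given. The tray's front origin is about (606, 81), turned -6.3°, and the gate is open about 0.70 rad. I'll go in and push the gate with shut fingers, following the arc and stopping on force.

```bash
cat >> h.py <<'E'
a=np.radians(-6.25);X=np.array([np.cos(a),np.sin(a),0]);Y=np.array([-np.sin(a),np.cos(a),0]);O=np.array([605.7,81.3,0])
def W(x,y,z): return O+x*X+y*Y+np.array([0,0,z])
def rotx(v): z=np.array([0,0,-1.]);return np.c_[v,np.cross(z,v),z]   # tool x along v, pointing down
def gatepose(th,off,L=135,z=36):
    d=-np.sin(th)*X-np.cos(th)*Y; n=-np.cos(th)*X+np.sin(th)*Y
    return W(-3,107,z)+L*d+off*n, rotx(-n)
def push(p,v,rot,base,n,lim,step=2):
    for i in range(n):
        p=p+step*v; r.move_straight(p,rot,feed=40); f=(np.array(observe()["contact_force"])-base)@v
        if -f>lim: break
    return p,f,i+1
E
python3 - <<'E'
from h import *
np.set_printoptions(suppress=True,precision=1)
jaws.close(40)
p,R=gatepose(.75,45); up=p+[0,0,150]
print(p,ik(p,R),ik(W(-14,-245,36),rotx(Y)))
r.move_pose(up,R); r.move_straight(p,R); 
b=np.array(observe()["contact_force"]);print(observe()["time_s"],b,observe()["finger_gap"])
for th in(.6,.45,.3,.15,.04):
    p,R=gatepose(th,12); r.move_straight(p,R,feed=80); print(th,np.array(observe()["contact_force"])-b)
p,R=gatepose(0,12)
p,f,n=push(gatepose(.04,12)[0],X,R,b,14,10)
s=observe();print("end",f,n,s["position"],s["time_s"], (np.array(s["position"])-O)@np.c_[X,Y])
cv2.imwrite("pics/t2.png",cv2.resize(imaging.grab_frame("top")[100:300,160:380],None,fx=3.6,fy=3))
E
```

```text
[482.7 133.9  36. ] [ -33.1   37.9   16.3  129.4  -36.3   16.9 -124.2] [ 19.7  40.1 -14.  116.8  21.2  25.5 -16.6]
5.7083 [-0.1 -0.2 -0.6] 0.007315933197082277
0.6 [-0.1  0.   0.8]
0.45 [-0.5 -0.1  0.3]
0.3 [0.  0.8 0.3]
0.15 [0.2 0.6 0.4]
0.04 [ 0.3 -0.4  0.1]
end -11.123459868345938 5 [588.4  55.6  35.7] 9.3083 [-14.4 -27.4]
```

```bash
python3 - <<'E'
from h import *
np.set_printoptions(suppress=True,precision=1)
R=rotx(X); p=np.array(observe()["position"])
r.dwell(.2); p=p-30*X; r.move_straight(p,R); p[2]=190; r.move_straight(p,R)
R=rotx(Y); q=W(-14,-245,190); r.move_pose(q,R)
cv2.imwrite("pics/t3.png",cv2.resize(imaging.grab_frame("side")[120:300,150:370],None,fx=3.6,fy=3.3))
s=observe();print(s["position"],s["time_s"],s["contact_force"])
E
```

```text
[ 565.2 -159.9  189.7] 12.5917 [0.8 0.2 0.2]
```

View pics/t3.png

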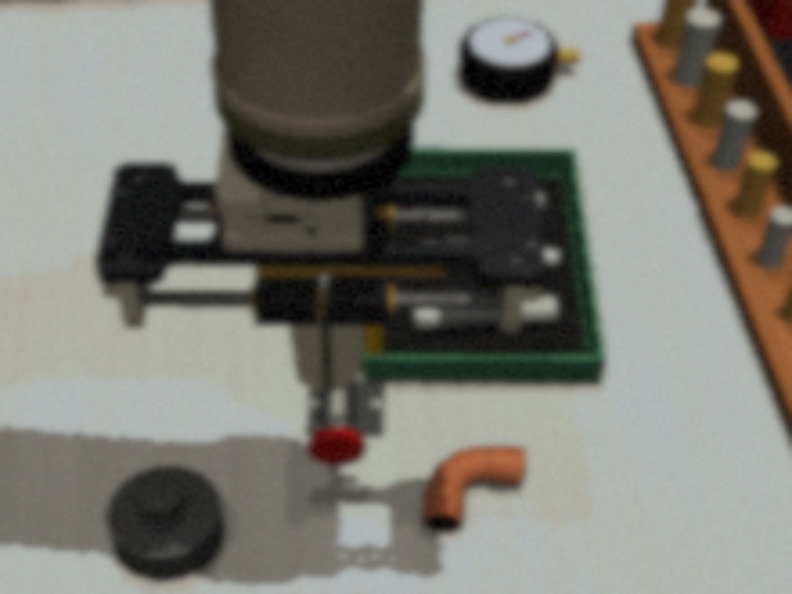

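The side view shows the weight, elbow and cap undisturbed, with the cap at crop position (337,444), but the gripper hides the gate. I'll check the top picture saved during the push.

View pics/t2.png

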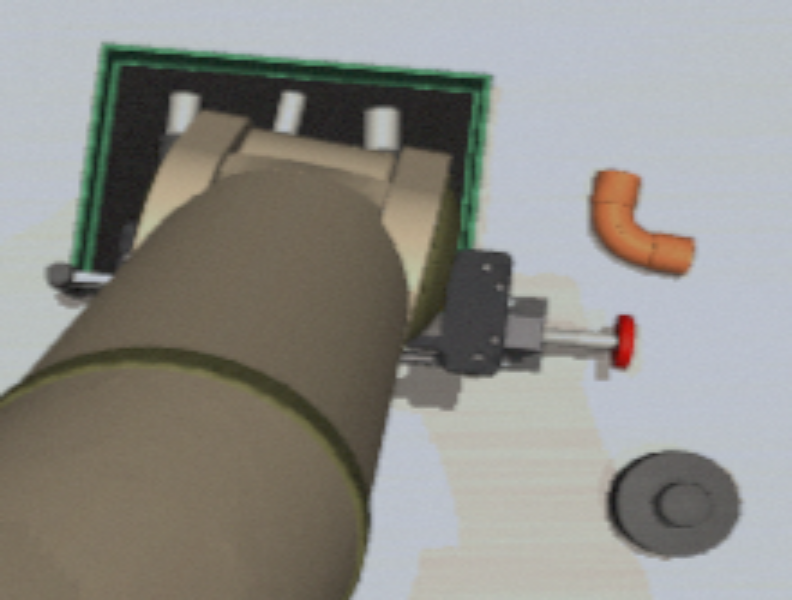

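```bash
python3 - <<'E'
from h import *
cv2.imwrite("pics/t4.png",cv2.resize(imaging.grab_frame("top")[100:300,160:380],None,fx=3.6,fy=3))
E
```

```text
(no output)
```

View pics/t4.png

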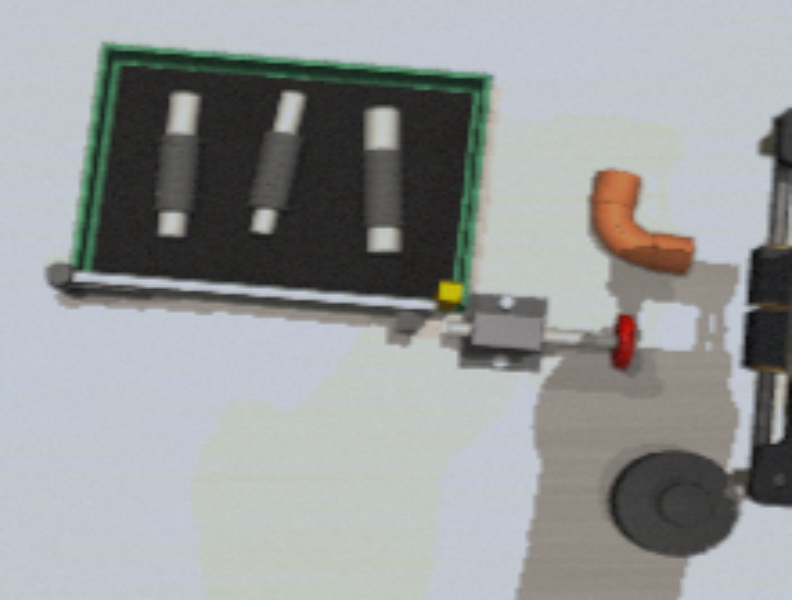

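The gate is now shut, running from crop (62,275) to (440,303) against the yellow post, and nothing loose has moved. Next I'll push the bolt.

```bash
python3 - <<'E'
from h import *
np.set_printoptions(suppress=True,precision=1)
R=rotx(Y); q=W(-14,-240,190); r.move_straight(q,R); q=W(-14,-240,40); r.move_straight(q,R)
b=np.array(observe()["contact_force"]);print(b)
q=W(-14,-195,40); r.move_straight(q,R,feed=40); print("contact",np.array(observe()["contact_force"])-b)
q=W(-14,-180,40); r.move_straight(q,R,feed=40); print(np.array(observe()["contact_force"])-b)
q,f,n=push(q,Y,R,b,16,12)
s=observe();print("end",f,n,s["time_s"],(np.array(s["position"])-O)@np.c_[X,Y])
r.dwell(.3); q=np.array(s["position"])-40*Y; r.move_straight(q,R); q[2]=190; r.move_straight(q,R)
t=imaging.grab_frame("top");a=cent(mask(t,(0,130,60),(8,255,255),(300,195,345,230)));print(a,(ray("top",[a[0]],45)[0]-O)@np.c_[X,Y])
cv2.imwrite("pics/t5.png",cv2.resize(t[100:300,160:380],None,fx=3.6,fy=3));print(observe()["time_s"])
E
```

```text
[-0.4  0.1  0.3]
contact [ 0.5 -0.4 -0.7]
[ 0.3 -0.3  0.8]
end -12.459591263801219 6 17.3417 [ -14.  -171.8]
([np.float64(314.94202898550725), np.float64(211.56521739130434)], 69) [ -11.3 -159.9]
19.2833
```

View pics/t5.png

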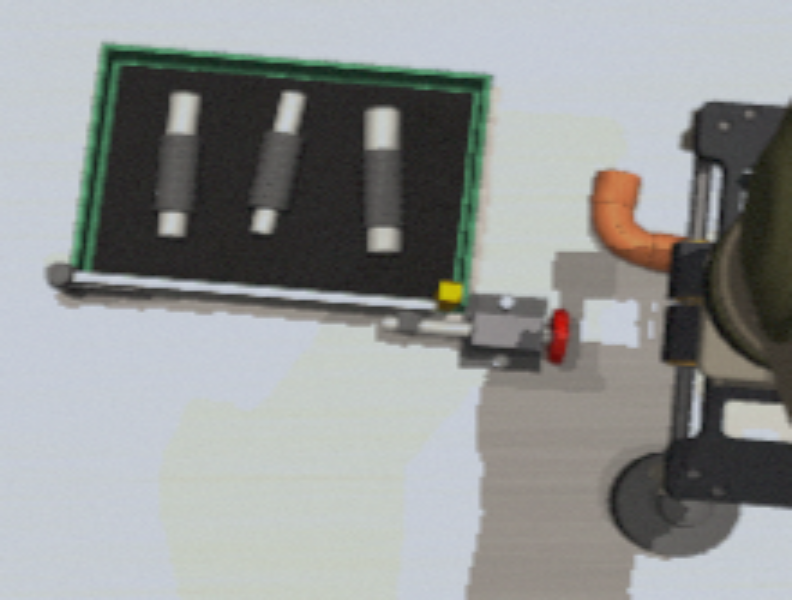

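The gate is shut and the rod lies across it. The cap, at crop position (558,336), measures tray y -159.9 against -159 when fully home. Handing in.

```bash
python3 -c "
from cell import workorder;print(workorder.finish_job())"
```

```text
the job is handed in; nothing more can be done
None
```

The gate is shut and the bolt is home across it; I saw no loose thing shifted, and I handed the job in at about 19 s, but no verdict came back.

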